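Put three mixed-up things back at the bead bench

ROBOT

A 7-joint arm with a two-finger parallel gripper is mounted at the origin on the work surface. World frame = base frame: x ahead of the robot, y to its left, z up, the work surface at z = 0. Lengths are in mm, angles in rad, forces in N, time in s.
With the tool pointing down it reaches from about 425 to 925 mm from the base axis. Payload 6.8 kg.
Tool frame: the origin (TCP) lies between the finger pads; the fingertips stand 19 mm ahead of it and the grasp point (between the pads) is the TCP; z points along the fingers, x is the direction in which the jaws open and shut, and the axes are right-handed (so a half turn about z gives the same grasp; the last joint's range is limited). The gripper opens to 88 mm and grips with 3 to 60 N. Pads are 20 mm wide; open, the fingers measure 115 mm over their backs; the gripper's body (75 mm by 178 mm) begins 61 mm behind the grasp point.
Start: joints at [1.194, 0.477, 0.022, 1.555, -0.011, 1.109, -0.083], TCP at [179.271, -650.776, 241.664] pointing down, gripper open.
Joint ranges: [-2.96, 2.96], [-0.34, 2.1], [-1.41, 1.46], [0.24, 2.44], [-1.37, 4.51], [0.17, 1.92], [-2.96, 2.96]. Speed limits (rad/s): [2.39, 2.39, 3.14, 3.14, 3.14, 3.14, 3.14].

INTERFACE

Orientations are given as a unit quaternion [x, y, z, w].
In Python, from cell import get_state, read_camera, get_calibration, job_done gives the robot as it stands.
- The arm moves only by the tool servo_tool, never from a script. Its argument "increments" is a list of rows, each a list of 3 entries, a list of its own where there are three numbers: the turn, a rotation vector about the tool's x, y, z in rad, then the shift along the tool's x, y, z in mm, then the opening, from 0 (shut) to 1 (fully open). In form: [[[wx, wy, wz], [x, y, z], gripper], ...]. A call has 1 to 12 rows; each row is the pose to reach, as a shift and turn from the pose commanded when the call began, along the tool's axes at that moment; what a row does not reach only later rows make up. A row lasts 1/10 s, in which the tool goes at most 50 mm and 8.59 degrees, less where a joint would pass 70% of its speed; a pose out of reach is approached as far as the arm can. A call with a gripper value outside its range is refused whole. The fingers move at their own pace and stop on an object; the grip force is fixed at half the most. Time passes only in rows, so rows that repeat a pose let the fingers close. It gives the time, the measured TCP pose, the force and the opening at its end, in the units of the state.
- get_state(): the state, without advancing time (a new reading comes with each control period).
- read_camera(name): name is "side" or "top"; returns (picture, depth): 400x640x3 uint8, red, green, blue; 400x640 float32, mm along the optical axis (not along the pixel's ray), 0 where there is no reading.
- get_calibration(name): a dict with "fx", "fy", "cx", "cy" (pixels), "distortion" ([k1, k2, p1, p2, k3] as OpenCV has them; the pictures are not rectified), "origin" and "rotation" of the camera in the world. Camera axes: x right, y down, z forward; pixel columns grow to the right and rows downward; lengths in mm; the calibration is good to about 2 mm. A picture is of the moment at which its call begins. get_calibration takes no time and is no camera call.
- job_done(): hands the job in, once; it reports no verdict.
The state is a dict: "clock": time; "qpos": joint angles; "joint_velocities": joint speeds; "joint_torque": joint torques, N m; "eef_pos": TCP position; "eef_rot": TCP orientation; "ft_force": force on the tool from outside, world axes, zero at the start; "torque": the same for the moment, N m; "grip_width": finger opening in mm.
Only numpy, scipy, OpenCV 4.12 (cv2) and the standard library are available. Lean on these libraries where they do the work, as an engineer would, in place of code of your own. Each camera call takes 0.05 s, during which the arm holds its last target.

TASK

Three things on the granite bench stand in one another's places: put the dark graphite forming block on the bead roller's carriage, centred and lengthwise along the slide, the lump of green glass in the middle of the yellow dish, and the blue glass lid centred and flat on the open glass jar. All three places are taken at the start, so the empty cork mat is there for parking one thing on the way. Let every thing stand the way up it stands now, set the glass down gently, and leave the bottle and the tweezers where they are.

Things in the scene. Friction and masses are not known exactly. Their poses are not given: they have to be found in the camera images.
- block_c (a point): Loose dark grey graphite bead-forming block, a bar 90 (x) x 36 (y) x 36 (z) mm with a row of shallow round marks on top, about 0.2 kg. The point is its centre, 18 mm above its underside; x is its long axis, z up. Pinch it across its 36 mm width from above. At the start it lies across the mouth of the jar.
- lid_c (a point): Loose cobalt blue glass jar lid, about 0.16 kg: a flat disc 92 mm across and 8 mm thick with a round upright knob in the middle, 25 mm across and 30 mm tall, 38 mm in all; flat underside. The point lies on its axis half-way up, 19 mm above the underside; z up. Pinch the knob; fingertips stay above the disc, whose top is 11 mm below the point. At the start it lies in the dish.
- cullet_c (a point): Loose lime green lump of cullet glass with a flat underside, about 0.11 kg, about 53 (x) x 34 (y) x 35 (z) mm. The point is 17 mm above its underside, at its middle; its two upright flat sides face +y and -y, 34 mm apart, up to about 24 mm above the underside: pinch these. At the start it lies on the roller's carriage.
- roller_bed (a point): Aluminium bead roller on a linear slide, fixed to the slab: a base 270 x 76 mm with two rods, a grooved cross drum at the -x end (towards the robot) (lower than the carriage) and a flat carriage plate 110 (x) x 90 (y) mm, which is clamped and does not move. The point is the centre of the carriage's flat top, 46 mm above the slab; x runs along the slide, z up. Place of the graphite block.
- dish_in (a point): Yellow ceramic dish, fixed, 148 mm across and 16 mm high, with sloping sides. The point is the centre of its flat inner floor (about 116 mm across), 6 mm above the slab. Place of the green glass lump.
- jar_rim (a point): Open clear glass jar, fixed, 84 mm across outside, wall 6 mm, 60 mm high. The point is the centre of its mouth at rim height, 60 mm above the slab. Place of the lid, which rests flat on the rim.
- mat_top (a point): Cork mat 110 x 110 x 4 mm, fixed and empty: the free spot for parking one thing. The point is the centre of its top, 4 mm above the slab.
- bottle: Bystander, leave alone: loose white plastic bottle with a grey cap, 44 mm across, 100 mm tall, standing. Origin at the centre of its underside.
- tweezers: Bystander, leave alone: loose steel tweezers 140 mm long, lying flat along their x. Origin at the middle of their underside.

How it is judged (in metres and radians):
At the end, for the whole second after the job is handed in: Block on the carriage within 12 mm of its centre and 11 degrees of the slide; glass lump on the dish floor within 15 mm of the middle; lid on the jar rim within 10 mm of centred; all upright within 7 degrees, within 6 mm of resting height, at rest (horizontal distance between block_c and roller_bed below 0.012 m and z of block_c in the frame of roller_bed between 0.012 and 0.024 m and angle between each of block_c, cullet_c, lid_c's own z axis and vertical below 0.12 rad and angle between the x axis of block_c and the x axis of roller_bed, either way round below 0.2 rad and horizontal distance between cullet_c and dish_in below 0.015 m and z of cullet_c in the frame of dish_in between 0.011 and 0.023 m and horizontal distance between lid_c and jar_rim below 0.01 m and z of lid_c in the frame of jar_rim between 0.013 and 0.025 m and linear speed of each of block, lid, cullet below 0.02 m/s and angular speed of each of block, lid, cullet below 0.2 rad/s); the robot touches nothing.
It fails at once if the bottle or the tweezers are moved by more than 20 mm (distance of any of bottle, tweezers from where it was at the start of the episode above 0.02 m).
It fails at once if glass is dropped or pressed hard (over 45 N) onto the jar, the dish or the mat (contact force between lid and jar above 45 N or contact force between cullet and dish above 45 N or contact force between any of lid, cullet and mat above 45 N).
It also fails if it takes over 106 s, if anything falls off the work surface, if the arm or the gripper's body presses on something with over 40 N, if the wrist force passes 120 N, or if a joint passes its speed limit or range.

## Working session

There is one attempt and no reset: what is moved stays moved. The work goes in short steps, Python scripts to look and compute and a tool call to move; the robot and the scene stay as the last step left them, time stands still between calls to the robot, and variables do not carry over. Pictures are saved under pics/ and viewed, and the job is handed in when it is done.

Besides the shell and the picture viewer there is one more tool, called by a JSON object that holds its "api" and its "payload". servo_tool: Moves the arm, as the interface text tells. Its arguments: {"type":"object","properties":{"increments":{"type":"array"}},"required":["increments"]}

```bash
ls; mkdir -p pics
python3 - <<'E'
from cell import *
import cv2,numpy as np
print(get_state())
for n in("side","top"):
    p,d=read_camera(n); cv2.imwrite(f"pics/{n}0.png",p[:,:,::-1]); np.savez(f"{n}0.npz",p=p,d=d)
    print(n,get_calibration(n))
E
```

```text
pics
{'clock': 0.0, 'qpos': array([ 1.19387374,  0.47779735,  0.0222975 ,  1.55641678, -0.01149522,
        1.10929734, -0.08309116]), 'joint_velocities': array([ 1.13084380e-06,  2.15426894e-04, -4.58458077e-04,  1.14216228e-03,
       -4.41941967e-04, -6.89077143e-04, -2.02275530e-04]), 'joint_torque': array([ 7.67450274e-05, -5.82855856e+01,  1.53491646e+00, -2.72617328e+01,
       -5.43019641e-02,  1.69100793e-02,  1.19032957e-04]), 'eef_pos': array([ 179.14246594, -650.21743872,  240.69736507]), 'eef_rot': array([ 7.95507198e-01, -6.05943476e-01, -7.46593606e-04, -4.94778678e-04]), 'ft_force': array([-1.10354675, -0.45190159,  0.9312186 ]), 'torque': array([ 0.01137696,  0.03160301, -0.03715297]), 'grip_width': 87.58121814114968}
side {'fx': 425.6302740175565, 'fy': 425.6302740175565, 'cx': 318.2652818757627, 'cy': 197.8070884513263, 'distortion': array([-0.08740803,  0.        ,  0.        ,  0.        ,  0.        ]), 'origin': array([401.12491814, 544.5621212 , 729.63315344]), 'rotation': array([-0.18195068,  0.91545154, -0.35406738,  0.05898064])}
top {'fx': 452.40877831596947, 'fy': 452.40877831596947, 'cx': 316.8521202988318, 'cy': 205.28577960509136, 'distortion': array([-0.07651805,  0.        ,  0.        ,  0.        ,  0.        ]), 'origin': array([467.60870444,   5.0539575 , 978.45041104]), 'rotation': array([-0.70218363,  0.70842952, -0.05676214,  0.04293968])}
```

View pics/top0.png

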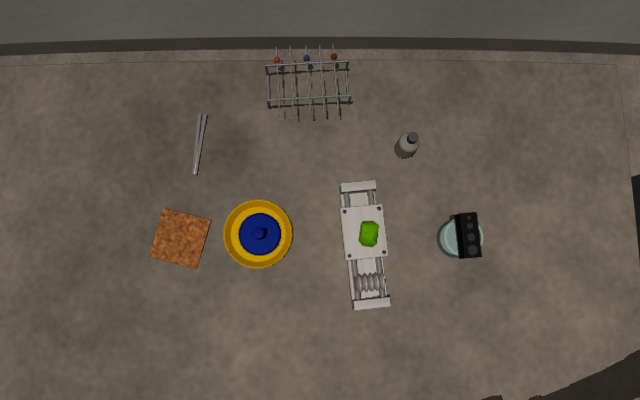

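View pics/side0.png

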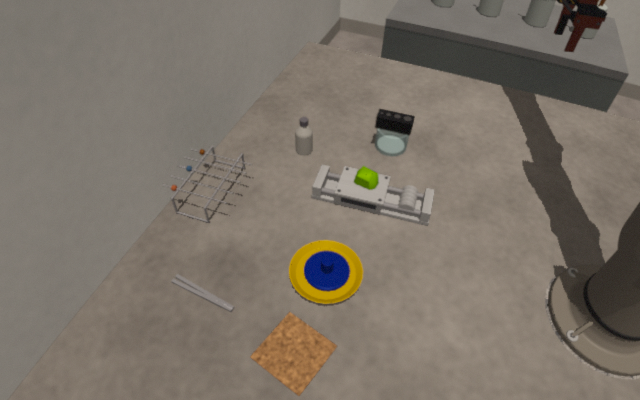

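Top view: mat near (181,238), dish and lid near (258,234), carriage near (364,232) with the lump at (369,233), jar near (461,237) with the block at (468,235), bottle near (408,145), tweezers near (200,145). The side view shows the same things.

```bash
cat > h.py <<'E'
import cv2,numpy as np
from scipy.spatial.transform import Rotation as R
from cell import *
def shoot(n,name):
    p,d=read_camera(n); cv2.imwrite(f"pics/{n}{name}.png",p[:,:,::-1]); np.savez(f"{n}{name}.npz",p=p,d=d); return p,d
def load(n,name):
    z=np.load(f"{n}{name}.npz"); return z['p'],z['d']
def rays(n,uv):
    c=get_calibration(n);K=np.array([[c['fx'],0,c['cx']],[0,c['fy'],c['cy']],[0,0,1]])
    q=cv2.undistortPoints(np.array(uv,float).reshape(-1,1,2),K,c['distortion'])[:,0]
    q=np.c_[q,np.ones(len(q))]
    return c['origin'],R.from_quat(c['rotation']).apply(q)
def plane(n,uv,z):
    o,r=rays(n,uv); return o+r*((z-o[2])/r[:,2])[:,None]
def depthpts(n,uv,d):
    o,r=rays(n,uv); uv=np.array(uv).astype(int); return o+r*d[uv[:,1],uv[:,0]][:,None]
def cross(uv1,uv2):
    o1,r1=rays("top",[uv1]);o2,r2=rays("side",[uv2]);A=np.c_[r1[0],-r2[0]]
    t=np.linalg.lstsq(A,o2-o1,rcond=None)[0];a=o1+r1[0]*t[0];b=o2+r2[0]*t[1]
    return (a+b)/2,np.linalg.norm(a-b)
def biggest(m):
    c,_=cv2.findContours(m.astype(np.uint8),cv2.RETR_EXTERNAL,cv2.CHAIN_APPROX_NONE); return max(c,key=cv2.contourArea)[:,0]
def px(m):
    v,u=np.nonzero(m);return np.c_[u,v]
E
python3 - <<'E'
from h import *
for n in("top","side"):
    p,d=load(n,"0");h=cv2.cvtColor(p,cv2.COLOR_RGB2HSV);H,S,V=[h[...,i].astype(int) for i in range(3)]
    ms=dict(yellow=(H>18)&(H<32)&(S>180)&(V>90),blue=(H>108)&(H<130)&(S>150),green=(H>40)&(H<70)&(S>150),mat=(H>5)&(H<18)&(S>110)&(V>60))
    for k,m in ms.items():
        c=biggest(m);q=np.zeros(m.shape,np.uint8);cv2.drawContours(q,[c.reshape(-1,1,2)],-1,1,-1)
        P=depthpts(n,px(q),d);r=cv2.minAreaRect(c.astype(np.float32))
        print(n,k,len(P),"rect",np.round(r[0],1),np.round(r[1],1),"pts mean",P.mean(0).round(1),"z pct",np.percentile(P[:,2],[2,25,50,75,98]).round(1))
    box={"top":[(225,200,295,270),(335,175,395,315),(435,205,490,265)],"side":[(285,235,370,310),(305,160,440,225),(365,100,425,160)]}[n]
    for i,b in enumerate(box):
        im=cv2.resize(p[b[1]:b[3],b[0]:b[2]],None,fx=5,fy=5,interpolation=cv2.INTER_CUBIC)[:,:,::-1]
        cv2.imwrite(f"pics/{n}c{i}.png",np.clip(im.astype(float)*1.6,0,255).astype(np.uint8)[:600,:800])
for n in("top","side"):
    ims=[cv2.imread(f"pics/{n}c{i}.png") for i in range(3)]
    Hh=600;W=sum(i.shape[1] for i in ims);c=np.zeros((max(i.shape[0] for i in ims),W,3),np.uint8);x=0
    for i in ims:c[:i.shape[0],x:x+i.shape[1]]=i;x+=i.shape[1]
    s=min(800/W,600/c.shape[0],1);cv2.imwrite(f"pics/{n}crops.png",cv2.resize(c,None,fx=s,fy=s))
E
```

```text
top yellow 3694 rect [257.5 233.5] [67. 67.] pts mean [544.8 112.7  14.8] z pct [ 1.9  7.  11.8 14.3 43.5]
top blue 1367 rect [259.5 233.5] [41. 41.] pts mean [543.7 107.6  21.8] z pct [ 9.9 12.5 13.9 15.3 45.5]
top green 399 rect [368.6 233. ] [17.3 24.7] pts mean [ 538.4 -115.6   80.8] z pct [58.1 71.2 75.1 78.3 82.7]
top mat 2560 rect [179.3 237.7] [50.7 51.6] pts mean [537.2 281.3   9.1] z pct [0.  2.6 3.8 5.  7.6]
side yellow 3662 rect [325.3 271.6] [73.1 62.8] pts mean [543.4 115.7  15.3] z pct [ 3.5  6.5 11.7 13.7 43. ]
side blue 1330 rect [326.5 270.5] [37. 43.] pts mean [541.5 115.8  19.4] z pct [10.7 12.5 13.5 14.7 44.3]
side green 1 rect [373. 188.] [0. 0.] pts mean [ 518.5 -108.3   45.3] z pct [45.3 45.3 45.3 45.3 45.3]
side mat 3733 rect [293.  351.7] [62.6 62.6] pts mean [535.8 286.1   6.3] z pct [0.4 2.2 3.1 3.9 5.8]
```

View pics/topcrops.png

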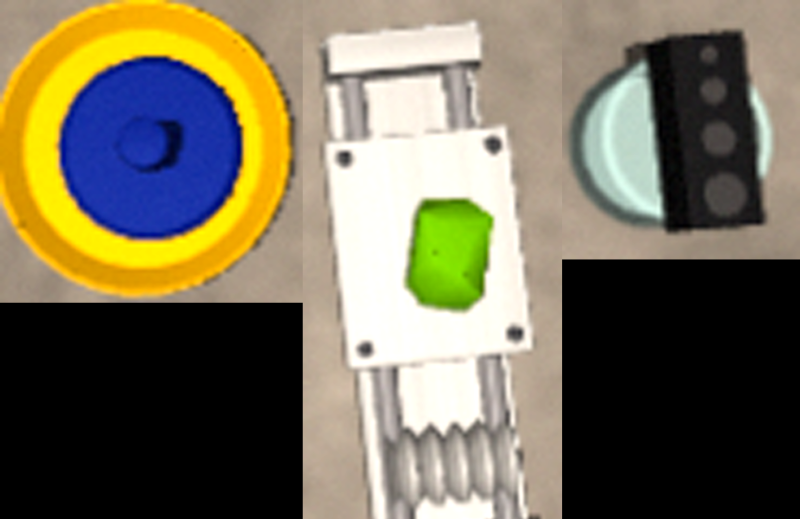

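View pics/sidecrops.png

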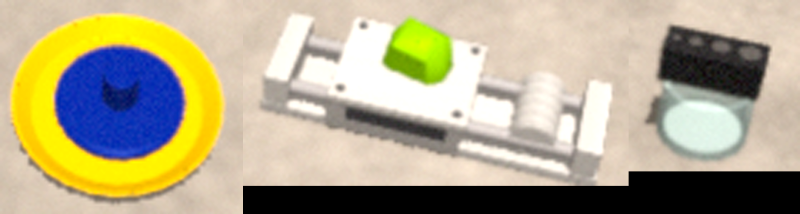

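Depth heights (lid disc ≈14, knob ≈44, lump top ≈82, mat ≈4) agree with the text. Next: outlines in both views.

Run:
```python
from h import *
def fitc(P):
    A=np.c_[2*P[:,:2],np.ones(len(P))];s=np.linalg.lstsq(A,(P[:,:2]**2).sum(1),rcond=None)[0]
    return s[:2].round(1),(2*np.sqrt(s[2]+s[0]**2+s[1]**2)).round(1)
def rect(P):
    r=cv2.minAreaRect(P[:,:2].astype(np.float32));b=cv2.boxPoints(r);e=b[1]-b[0];f=b[2]-b[1]
    l=e if np.hypot(*e)>np.hypot(*f) else f
    return np.round(r[0],1),np.round(r[1],1),"long axis deg",np.degrees(np.arctan2(l[1],l[0])).round(1)
for n in("top","side"):
    p,d=load(n,"0");h=cv2.cvtColor(p,cv2.COLOR_RGB2HSV);H,S,V=[h[...,i].astype(int) for i in range(3)]
    yb=((H>18)&(H<32)&(S>180)&(V>90))|((H>108)&(H<130)&(S>120))
    print(n,"dish",fitc(plane(n,cv2.convexHull(biggest(yb).reshape(-1,1,2))[:,0],16)))
    b=biggest((H>108)&(H<130)&(S>120)); print("lid z14",fitc(plane(n,b,14)))
    m=(H>5)&(H<18)&(S>110)&(V>60); m=cv2.morphologyEx(m.astype(np.uint8),cv2.MORPH_CLOSE,np.ones((5,5)));print("mat",rect(plane(n,biggest(m),4)))
    g=(H>30)&(H<75)&(S>150)
    bx=np.zeros_like(g); x0,y0,x1,y1={"top":(335,200,395,265),"side":(345,160,390,195)}[n];bx[y0:y1,x0:x1]=1
    g=g&bx; P=depthpts(n,px(g),d);P=P[(P[:,2]>60)&(P[:,2]<90)];print("cullet sil z80",rect(plane(n,biggest(g),75)),"pts z>72",rect(P[P[:,2]>72]))
    # block top
    x0,y0,x1,y1={"top":(435,205,490,265),"side":(365,100,425,140)}[n]
    q=depthpts(n,px(np.ones_like(g)),d).reshape(400,640,3)
    bm=np.zeros_like(g);bm[y0:y1,x0:x1]=1
    t=bm&(q[...,2]>90)&(q[...,2]<103)&(V<70)
    print("block top z pct",np.percentile(q[t][:,2],[5,50,95]).round(1),rect(plane(n,biggest(t),96)))
    t=bm&(V<60);print("dark bbox",px(t).min(0),px(t).max(0))
    # slab depth check
    print("slab near", np.median(q[300:330,200:260,2]).round(1))
    # rail
```

```text
top dish (array([545.1, 112.7]), np.float64(145.9))
lid z14 (array([544.4, 108.4]), np.float64(87.3))
mat (array([537.9, 282.9]), array([110. , 110.2]), 'long axis deg', np.float32(-15.1))
cullet sil z80 (array([ 539. , -116.6]), array([34.7, 50. ]), 'long axis deg', np.float32(-9.4)) pts z>72 (array([ 539.8, -117.6]), array([33.7, 40.8]), 'long axis deg', np.float32(-7.4))
block top z pct [92.6 95.7 98.6] (array([ 531.9, -315.5]), array([88.9, 38.6]), 'long axis deg', np.float32(4.0))
dark bbox [437 212] [481 258]
slab near -0.2
side dish (array([544.2, 113.2]), np.float64(144.7))
lid z14 (array([542.9, 111.3]), np.float64(86.6))
mat (array([537.1, 283.1]), array([109. , 108.6]), 'long axis deg', np.float32(75.3))
cullet sil z80 (array([ 534.7, -104.9]), array([55.7, 51.9]), 'long axis deg', np.float32(81.3)) pts z>72 (array([ 540.3, -116.8]), array([31.5, 38.4]), 'long axis deg', np.float32(-11.3))
block top z pct [91.2 94.9 97. ] (array([ 529.9, -310.8]), array([87.9, 44.2]), 'long axis deg', np.float32(4.8))
dark bbox [376 109] [413 134]
slab near -1.0
```

Run:
```python
from h import *
from scipy import ndimage as nd
def fitc(P):
    A=np.c_[2*P[:,:2],np.ones(len(P))];s=np.linalg.lstsq(A,(P[:,:2]**2).sum(1),rcond=None)[0]
    return s[:2].round(1),(2*np.sqrt(s[2]+s[0]**2+s[1]**2)).round(1)
s=4.324
T=[(335+(u-303)/s,175+v/s) for u,v in[(344,158),(493,145),(515,333),(365,349)]]
w=800/((85+135+60)*5)*5
S_=[(305+(u-243)/w,160+v/w) for u,v in[(363,23),(340,87),(457,113),(476,49)]]
hs={}
for n,L in(("top",T),("side",S_)):
    p,d=load(n,"0");g=cv2.cvtColor(p,cv2.COLOR_RGB2GRAY).astype(float);out=[]
    for u,v in L:
        u0,v0=int(round(u)),int(round(v));k=g[v0-3:v0+4,u0-3:u0+4];W=np.clip(np.median(k)-15-k,0,None)
        yy,xx=np.mgrid[-3:4,-3:4];out.append((u0+(W*xx).sum()/W.sum(),v0+(W*yy).sum()/W.sum()))
    P=plane(n,out,46);print(n,np.round(out,1).tolist());print(P.round(1),P.mean(0).round(1));hs[n]=out
    q=depthpts(n,px(np.ones(g.shape)),d).reshape(400,640,3)
    # carriage plane points
    m=(abs(q[...,0]-538)<70)&(abs(q[...,1]+110)<60)&(q[...,2]>41)&(q[...,2]<52);a=q[m];
    r=cv2.minAreaRect(plane(n,biggest(m),46)[:,:2].astype(np.float32));print("carriage depth z",np.median(a[:,2]).round(1),r)
    # knob
    m=(np.hypot(q[...,0]-544,q[...,1]-109)<30)&(q[...,2]>38)&(q[...,2]<50)
    print("knob",m.sum(),plane(n,px(m),44).mean(0).round(1),np.median(q[m][:,2]).round(1), fitc(plane(n,biggest(m),44)))
import itertools
for i in range(4):
    e=[cross(hs["top"][i],hs["side"][i])];print([ (a.round(1),b.round(1)) for a,b in e])
im=[]
for n,b in(("top",(430,200,500,270)),("side",(360,100,430,170)),("top",(345,210,395,260)),("side",(340,155,390,205))):
    p,d=load(n,"0");c=p[b[1]:b[3],b[0]:b[2]];c=cv2.resize(c,(400,400),interpolation=cv2.INTER_CUBIC)
    im.append((np.clip((c/255.)**.6*255,0,255)).astype(np.uint8)[:,:,::-1])
I=np.vstack([np.hstack(im[:2]),np.hstack(im[2:])]);cv2.imwrite("pics/jarcul.png",cv2.resize(I,(600,600)))
```

```text
top [[344.2, 211.2], [378.7, 207.9], [383.7, 251.7], [349.0, 255.4]]
[[ 587.2  -70.7   46. ]
 [ 593.5 -143.1   46. ]
 [ 502.3 -150.8   46. ]
 [ 495.6  -79.    46. ]] [ 544.6 -110.9   46. ]
carriage depth z 45.7 ((544.045166015625, -109.68295288085938), (109.89849853515625, 90.16891479492188), 5.362112045288086)
knob 111 [543.7 109.7  44. ] 43.7 (array([543.8, 109.6]), np.float64(22.9))
side [[346.7, 168.4], [338.5, 190.4], [379.3, 199.8], [386.2, 177.3]]
[[ 593.  -143.4   46. ]
 [ 586.5  -70.7   46. ]
 [ 495.3  -79.2   46. ]
 [ 500.4 -151.7   46. ]] [ 543.8 -111.2   46. ]
carriage depth z 45.7 ((542.73779296875, -108.1292495727539), (110.01384735107422, 96.42975616455078), 5.290140628814697)
knob 118 [543. 110.  44.] 42.9 (array([543.1, 109.9]), np.float64(23.9))
[(array([574.2, -64.8, 123.9]), np.float64(6.1))]
[(array([ 609.6, -158. ,  -50.8]), np.float64(6.2))]
[(array([ 507.2, -166.6,  -49.7]), np.float64(2.6))]
[(array([491.2, -72.3, 123.8]), np.float64(4.1))]
```

View pics/jarcul.png

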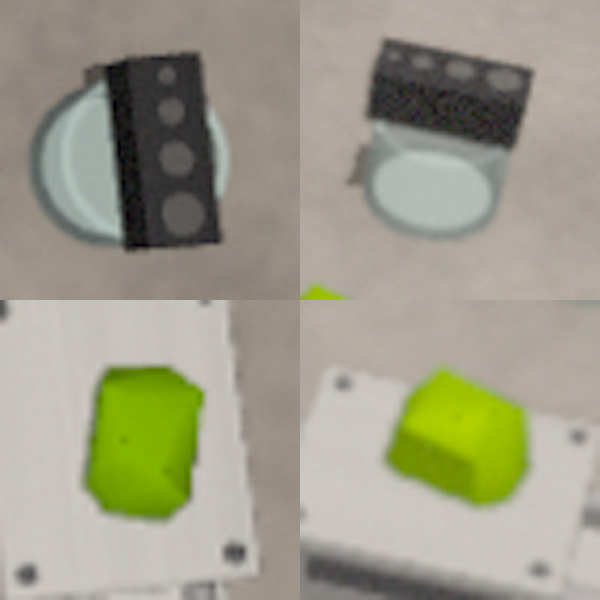

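Run:
```python
from h import *
# carriage screws, correct pairs
T=[[344.2,211.2],[378.7,207.9],[383.7,251.7],[349.0,255.4]];S=[[338.5,190.4],[346.7,168.4],[386.2,177.3],[379.3,199.8]]
X=[cross(a,b) for a,b in zip(T,S)];print("screws",np.round([np.r_[a,b] for a,b in X],1).tolist(),np.mean([a for a,b in X],0).round(1))
f=lambda L:[(340+(u-300)/6,155+(v-300)/6) for u,v in L]
a=plane("side",f([(402,430),(475,462)]),70);b=plane("side",f([(387,460),(452,495)]),46)
print("side +y face z70",a.round(1).tolist(),"z46",b.round(1).tolist(),[np.degrees(np.arctan2(*(q[0]-q[1])[[1,0]])).round(1) for q in(a,b)])
t=lambda L:[(345+u/6,210+(v-300)/6) for u,v in L]
a=plane("top",t([(105,378),(85,480)]),46);b=plane("top",t([(203,398),(190,495)]),70)
print("top +y z46",a.round(1).tolist(),"-y z70",b.round(1).tolist(),[np.degrees(np.arctan2(*(q[0]-q[1])[[1,0]])).round(1) for q in(a,b)])
for n in("top","side"):
    p,d=load(n,"0");g=np.ones(d.shape)
    q=depthpts(n,px(g),d).reshape(400,640,3)
    m=(abs(q[...,0]-530)<60)&(abs(q[...,1]+312)<60)
    print(n,np.histogram(q[m][:,2],bins=np.arange(-5,110,5))[0])
    r=(np.hypot(q[...,0]-531,q[...,1]+312)<55)&(q[...,2]>52)&(q[...,2]<68); print(r.sum(),q[r].mean(0).round(1) if r.any() else 0)
    if r.any(): print(px(r)[::4].tolist(), q[r][::4].round(0).tolist())
```

```text
screws [[586.9, -70.8, 45.7, 0.6], [593.2, -143.0, 46.4, 0.5], [501.3, -150.8, 46.8, 2.0], [495.4, -78.9, 46.3, 0.2]] [ 544.2 -110.9   46.3]
side +y face z70 [[556.8, -103.7, 70.0], [527.2, -98.6, 70.0]] z46 [[562.6, -110.0, 46.0], [534.6, -102.3, 46.0]] [np.float64(-9.7), np.float64(-15.2)]
top +y z46 [[562.1, -108.3, 46.0], [526.9, -100.6, 46.0]] -y z70 [[552.6, -138.4, 70.0], [520.0, -133.1, 70.0]] [np.float64(-12.4), np.float64(-9.2)]
top [724 668 169  27  25  23  22  22  29  23  22  35 111  87  39  36  35  37
  41 290 541   3]
246 [ 529.5 -304.3   59.7]
[[454, 216], [454, 219], [453, 220], [451, 221], [448, 222], [452, 222], [448, 223], [455, 223], [450, 224], [448, 225], [447, 226], [479, 226], [479, 227], [447, 228], [445, 229], [456, 229], [444, 230], [479, 230], [444, 231], [480, 231], [445, 232], [480, 232], [444, 233], [480, 233], [443, 234], [480, 234], [443, 235], [480, 235], [443, 236], [457, 236], [483, 236], [480, 237], [444, 238], [480, 238], [444, 239], [481, 239], [444, 240], [481, 240], [445, 241], [444, 242], [481, 242], [446, 243], [482, 243], [447, 244], [445, 
[... 2916 characters left out ...]
.0, 66.0], [556.0, -284.0, 58.0], [511.0, -300.0, 61.0], [502.0, -302.0, 63.0], [492.0, -301.0, 66.0], [558.0, -284.0, 54.0], [547.0, -283.0, 59.0], [494.0, -304.0, 60.0], [554.0, -282.0, 54.0], [495.0, -298.0, 61.0], [486.0, -302.0, 61.0], [543.0, -279.0, 56.0], [499.0, -294.0, 60.0], [491.0, -305.0, 54.0], [540.0, -276.0, 57.0], [531.0, -279.0, 57.0], [501.0, -288.0, 60.0], [492.0, -302.0, 53.0], [534.0, -271.0, 59.0], [525.0, -275.0, 60.0], [516.0, -279.0, 59.0], [507.0, -284.0, 59.0], [498.0, -290.0, 57.0], [534.0, -275.0, 53.0], [524.0, -273.0, 57.0], [515.0, -277.0, 57.0], [506.0, -283.0, 56.0], [497.0, -289.0, 54.0], [524.0, -274.0, 54.0], [512.0, -280.0, 53.0], [503.0, -284.0, 54.0]]
```

Everything fits the stated sizes and heights, with the rim visible in the depth at ~60. Plan: block → mat, lid → jar, lump → dish, block → carriage. The helper below works out the shifts.

```bash
cat > mv.py <<'E'
import sys;from h import *
def go(x,y,z,yaw=None):
    s=get_state();Rm=R.from_quat(s['eef_rot']);tx=Rm.apply([1,0,0])
    ya=np.degrees(np.arctan2(tx[1],tx[0]));t=yaw if yaw is not None else ya
    c=np.cos(np.radians(t));sn=np.sin(np.radians(t))
    T=R.from_matrix(np.array([[c,sn,0],[sn,-c,0],[0,0,-1]]).T)
    print("pos",s['eef_pos'].round(1),"yaw",ya.round(2),"tilt",np.degrees(np.arccos(-Rm.apply([0,0,1])[2])).round(2),"F",s['ft_force'].round(1),"w",s['grip_width'].round(1),"t",round(s['clock'],2))
    print("rot",(Rm.inv()*T).as_rotvec().round(4).tolist(),"shift",(Rm.inv().apply(np.array([x,y,z])-s['eef_pos'])).round(1).tolist())
if __name__=="__main__": go(*map(float,sys.argv[1:]))
E
python3 mv.py 531.5 -316 150 -85.6
```

```text
Traceback (most recent call last):
  File "mv.py", line 9, in <module>
    if __name__=="__main__": go(*map(float,sys.argv[1:]))
                             ~~^^^^^^^^^^^^^^^^^^^^^^^^^^
  File "mv.py", line 7, in go
    print("pos",s['eef_pos'].round(1),"yaw",ya.round(2),"tilt",np.degrees(np.arccos(-Rm.apply([0,0,1])[2])).round(2),"F",s['ft_force'].round(1),"w",s['grip_width'].round(1),"t",round(s['clock'],2))
                                                                                                                                                    ^^^^^^^^^^^^^^^^^^^^^
AttributeError: 'float' object has no attribute 'round'
```

```bash
sed -i "s/s\['grip_width'\].round(1)/round(s['grip_width'],1)/" mv.py; python3 mv.py 531.5 -316 150 -85.6
```

```text
pos [ 179.1 -650.3  240.8] yaw -74.6 tilt 0.09 F [ 0.3 -0.4 -0.9] w 87.9 t 0.1
rot [0.0003, 0.0016, 0.192] shift [-228.5, -428.5, 91.1]
```

{"api": "servo_tool", "payload": {"increments": [[[0,0,0.05],[-40,-75,10],1],[[0,0,0.1],[-75,-140,25],1],[[0,0,0.15],[-100,-190,35],1],[[0,0,0.19],[-125,-235,45],1],[[0,0.001,0.192],[-150,-280,60],1],[[0,0.001,0.192],[-170,-320,70],1],[[0,0.001,0.192],[-190,-360,80],1],[[0,0.001,0.192],[-210,-395,91],1],[[0,0.001,0.192],[-228.5,-428.5,91],1],[[0,0.001,0.192],[-228.5,-428.5,91],1],[[0,0.001,0.192],[-228.5,-428.5,91],1],[[0,0.001,0.192],[-228.5,-428.5,91],1]]}}

```text
clock: 1.3
eef_pos: [532.2, -315.3, 150.0]
eef_rot: [0.735, -0.678, -0.0, 0.0]
ft_force: [-0.4, -0.5, 0.5]
grip_width: 87.9
```

```bash
python3 mv.py 531.5 -316 84 -85.6
```

```text
pos [ 532.2 -315.3  150. ] yaw -85.43 tilt 0.05 F [-0.4 -0.5  0.5] w 87.9 t 1.3
rot [0.0009, -0.0002, 0.0029] shift [0.7, 0.6, 66.0]
```

{"api": "servo_tool", "payload": {"increments": [[[0,0,0],[0.5,0.5,25],1],[[0,0,0],[0.5,0.5,45],1],[[0,0,0],[0.5,0.5,58],1],[[0,0,0],[0.5,0.5,66],1],[[0,0,0],[0.5,0.5,66],1],[[0,0,0],[0.5,0.5,66],0.5],[[0,0,0],[0.5,0.5,66],0.3],[[0,0,0],[0.5,0.5,66],0.2],[[0,0,0],[0.5,0.5,66],0.1],[[0,0,0],[0.5,0.5,66],0.1],[[0,0,0],[0.5,0.5,66],0.1],[[0,0,0],[0.5,0.5,66],0.1]]}}

```text
clock: 2.5
eef_pos: [531.3, -317.3, 84.7]
eef_rot: [0.734, -0.679, 0.0, 0.0]
ft_force: [0.2, -0.1, 0.2]
grip_width: 36.1
```

```bash
python3 mv.py 531.5 -316 84 -85.6;python3 -c "
from h import *
shoot('side','1')"
```

```text
pos [ 531.3 -317.3   84.7] yaw -85.6 tilt 0.06 F [ 0.2 -0.1  0.2] w 36.1 t 2.5
rot [-0.0002, -0.0011, 0.0] shift [-1.3, -0.3, 0.7]
```

View pics/side1.png

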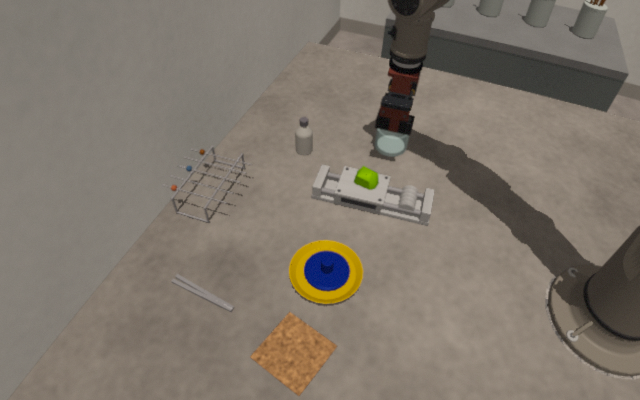

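The side view shows the gripper at the jar, near (395,115), around the block. The width reads 36.1, so it is held. Now lift and carry.

{"api": "servo_tool", "payload": {"increments": [[[0,0,0],[0,0,-8],0.1],[[0,0,0],[0,0,-25],0.1],[[0,0,0],[0,0,-50],0.1],[[0,0,0],[0,0,-75],0.1],[[0,0,0],[-20,0,-95],0.1],[[0,0,0],[-50,0,-100],0.1],[[0,0,0],[-85,0,-100],0.1],[[0,0,0],[-125,0,-100],0.1],[[0,0,0],[-165,0,-100],0.1],[[0,0,0],[-200,0,-100],0.1],[[0,0,0],[-230,0,-100],0.1],[[0,0,0],[-250,0,-100],0.1]]}}

```text
clock: 3.75
eef_pos: [511.6, -65.3, 184.8]
eef_rot: [0.735, -0.678, 0.0, 0.0]
ft_force: [-0.2, 0.2, -2.1]
grip_width: 36.0
```

```bash
python3 mv.py 537.5 283 180 -85.6;python3 -c "
from h import *
shoot('top','2');shoot('side','2')"
```

```text
pos [511.6 -65.3 184.8] yaw -85.45 tilt 0.03 F [-0.2  0.2 -2.1] w 36.0 t 3.75
rot [-0.0001, -0.0004, 0.0026] shift [-345.1, -53.5, 4.7]
```

View pics/top2.png

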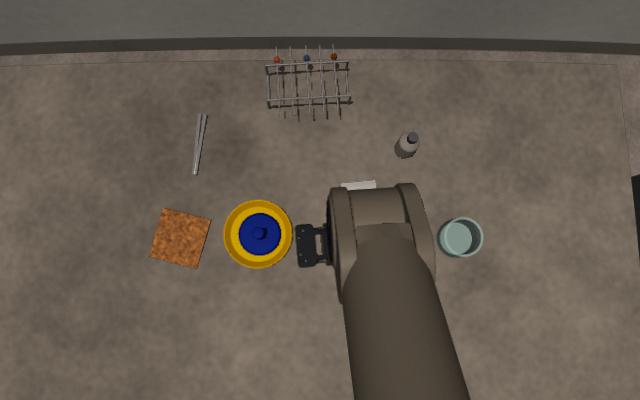

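The top view shows the jar free at (461,237), with the arm over the roller. I'll carry the block on to the mat and measure the jar from these pictures.

{"api": "servo_tool", "payload": {"increments": [[[0,0,0],[-30,-5,0],0.1],[[0,0,0],[-65,-10,0],0.1],[[0,0,0],[-100,-16,0],0.1],[[0,0,0],[-140,-22,0],0.1],[[0,0,0],[-180,-28,0],0.1],[[0,0,0],[-220,-34,0],0.1],[[0,0,0],[-260,-40,0],0.1],[[0,0,0],[-295,-46,0],0.1],[[0,0,0],[-320,-50,0],0.1],[[0,0,0],[-338,-53,0],0.1],[[0,0,0],[-345,-53.5,0],0.1],[[0,0,0],[-345,-53.5,0],0.1]]}}

```text
clock: 5.05
eef_pos: [539.1, 279.8, 183.9]
eef_rot: [0.734, -0.679, 0.0, 0.001]
ft_force: [-0.5, 0.2, -2.5]
grip_width: 35.8
```

```bash
python3 mv.py 537.5 283 30 -85.6;python3 - <<'E'
from h import *
def fitc(P):
    A=np.c_[2*P[:,:2],np.ones(len(P))];s=np.linalg.lstsq(A,(P[:,:2]**2).sum(1),rcond=None)[0]
    return s[:2].round(1),(2*np.sqrt(s[2]+s[0]**2+s[1]**2)).round(1)
for n in("top","side"):
    p,d=load(n,"2");q=depthpts(n,px(np.ones(d.shape)),d).reshape(400,640,3)
    rr=np.hypot(q[...,0]-530,q[...,1]+314)
    m=(rr<52)&(q[...,2]>57)&(q[...,2]<66)
    a=np.arctan2(q[...,1]+314,q[...,0]-530)
    P=q[m];c=fitc(P);print(n,"rim",m.sum(),c,"z",np.median(P[:,2]).round(1))
    # angular-balanced: bin mean radius
    A=np.degrees(np.arctan2(P[:,1]-c[0][1],P[:,0]-c[0][0]));B=np.array([P[(A>=k)&(A<k+30)].mean(0) for k in range(-180,180,30) if ((A>=k)&(A<k+30)).any()])
    print(len(B),fitc(B))
    b={"top":(430,205,490,265),"side":(360,110,425,165)}[n];cr=cv2.resize(p[b[1]:b[3],b[0]:b[2]],(400,int(400*(b[3]-b[1])/(b[2]-b[0]))),interpolation=cv2.INTER_CUBIC)
    cv2.imwrite(f"pics/jar_{n}.png",np.clip((cr/255.)**.6*255,0,255).astype(np.uint8)[:,:,::-1])
a=cv2.imread("pics/jar_top.png");b=cv2.imread("pics/jar_side.png");o=np.zeros((400,800,3),np.uint8);o[:a.shape[0],:400]=a;o[:b.shape[0],400:]=b;cv2.imwrite("pics/jar2.png",o)
E
```

```text
pos [539.1 279.8 183.9] yaw -85.6 tilt 0.08 F [-0.5  0.2 -2.5] w 35.8 t 5.05
rot [0.0002, -0.0014, -0.0] shift [-3.5, 1.3, 153.9]
top rim 314 (array([ 531.1, -315. ]), np.float64(77.5)) z 59.5
12 (array([ 531.1, -315. ]), np.float64(76.6))
side rim 44 (array([ 528.5, -314.3]), np.float64(74.7)) z 59.0
5 (array([ 535.5, -313.7]), np.float64(86.3))
```

View pics/jar2.png

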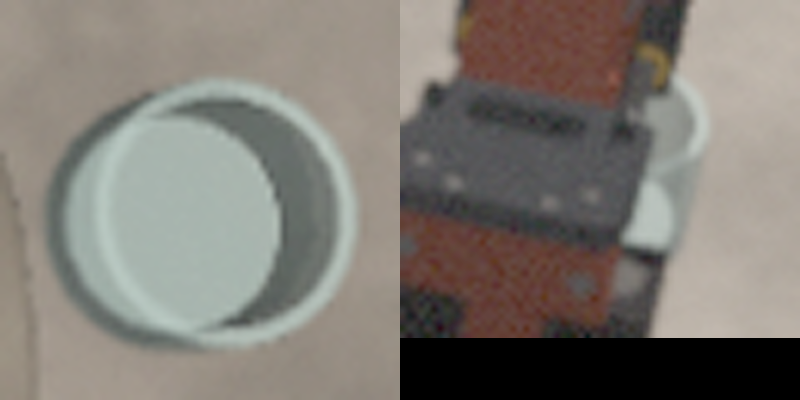

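The top crop shows the empty jar's rim ellipse centred at crop (226,213). In the side crop the arm hides it. The rim measures (531,-315), z 59.5, mean ring diameter 77 against 78 expected. Lowering the block onto the mat.

{"api": "servo_tool", "payload": {"increments": [[[0,0,0],[-2,1,35],0.1],[[0,0,0],[-3,1,75],0.1],[[0,0,0],[-3,1,110],0.1],[[0,0,0],[-3,1,135],0.1],[[0,0,0],[-3,1,147],0.1],[[0,0,0],[-3,1,150],0.1],[[0,0,0],[-3,1,152],0.1],[[0,0,0],[-3,1,153],0.1],[[0,0,0],[-3,1,154],0.1]]}}

```text
clock: 5.95
eef_pos: [538.6, 283.3, 31.3]
eef_rot: [0.734, -0.679, 0.001, -0.001]
ft_force: [-0.4, -0.0, -2.0]
grip_width: 36.0
```

{"api": "servo_tool", "payload": {"increments": [[[0,0,0],[0,0,0.7],0.1],[[0,0,0],[0,0,1.4],0.1],[[0,0,0],[0,0,2.1],0.1],[[0,0,0],[0,0,2.5],0.1],[[0,0,0],[0,0,2.5],0.1]]}}

```text
clock: 6.45
eef_pos: [538.0, 283.0, 28.7]
eef_rot: [0.734, -0.679, 0.001, 0.0]
ft_force: [-2.7, -1.5, 7.1]
grip_width: 35.6
```

Contact at 28.7, as predicted. Release and rise.

{"api": "servo_tool", "payload": {"increments": [[[0,0,0],[0,0,0],0.6],[[0,0,0],[0,0,0],0.8],[[0,0,0],[0,0,0],0.8],[[0,0,0],[0,0,0],0.8],[[0,0,0],[0,0,0],0.8],[[0,0,0],[0,0,-20],0.8],[[0,0,0],[0,0,-60],0.8],[[0,0,0],[0,0,-90],0.8],[[0,0,0],[20,0,-95],0.8],[[0,0,0],[50,0,-95],0.8],[[0,0,0],[80,0,-95],0.8],[[0,0,0],[80,0,-95],0.8]]}}

```text
clock: 7.65
eef_pos: [544.7, 197.7, 122.4]
eef_rot: [0.732, -0.682, 0.001, 0.002]
ft_force: [-0.1, -0.2, -0.2]
grip_width: 70.2
```

```bash
python3 mv.py 543.6 109.8 80 -85.6
```

```text
pos [544.7 197.7 122.4] yaw -85.97 tilt 0.25 F [-0.1 -0.2 -0.2] w 70.2 t 7.65
rot [0.0004, -0.0043, -0.0064] shift [87.4, 7.2, 42.8]
```

{"api": "servo_tool", "payload": {"increments": [[[0,0,0],[30,2,10],0.8],[[0,0,0],[60,5,25],0.8],[[0,0,0],[84,7,40],0.8],[[0,0,0],[92,7,42],0.6],[[0,0,0],[92,7,42],0.6],[[0,0,0],[92,7,42],0.6],[[0,0,0],[92,7,42],0.6]]}}

```text
clock: 8.35
eef_pos: [544.5, 113.2, 81.6]
eef_rot: [0.735, -0.679, 0.0, -0.001]
ft_force: [-0.1, 1.1, 0.7]
grip_width: 52.8
```

```bash
python3 mv.py 543.6 109.8 37 -85.6
```

```text
pos [544.5 113.2  81.6] yaw -85.46 tilt 0.1 F [-0.1  1.1  0.7] w 52.8 t 8.35
rot [-0.0017, 0.0003, 0.0024] shift [3.4, 1.2, 44.6]
```

{"api": "servo_tool", "payload": {"increments": [[[0,0,0],[3,1,15],0.6],[[0,0,0],[3,1,30],0.6],[[0,0,0],[3,1,39],0.6],[[0,0,0],[3,1,43.5],0.6],[[0,0,0],[3,1,44.5],0.6],[[0,0,0],[3,1,44.5],0.6],[[0,0,0],[3,1,44.5],0.6]]}}

```text
clock: 9.05
eef_pos: [543.6, 108.0, 36.7]
eef_rot: [0.734, -0.679, 0.001, -0.0]
ft_force: [0.3, -0.6, 0.9]
grip_width: 52.4
```

{"api": "servo_tool", "payload": {"increments": [[[0,0,0],[0,0,0],0.4],[[0,0,0],[0,0,0],0.3],[[0,0,0],[0,0,0],0.2],[[0,0,0],[0,0,0],0.1],[[0,0,0],[0,0,0],0.05],[[0,0,0],[0,0,0],0.05],[[0,0,0],[0,0,0],0.05],[[0,0,0],[0,0,0],0.05]]}}

```text
clock: 9.85
eef_pos: [543.2, 107.9, 36.3]
eef_rot: [0.734, -0.679, 0.0, 0.0]
ft_force: [-0.4, 0.3, 2.5]
grip_width: 24.5
```

```bash
python3 mv.py 543.6 109.8 37 -85.6;  python3 mv.py 543.6 109.8 37 -85.6
```

```text
pos [543.2 107.9  36.3] yaw -85.6 tilt 0.06 F [-0.4  0.3  2.5] w 24.5 t 9.85
rot [-0.0002, -0.001, 0.0] shift [-1.9, -0.5, -0.7]
pos [543.2 107.9  36.3] yaw -85.6 tilt 0.06 F [-0.4  0.3  2.5] w 24.5 t 9.85
rot [-0.0002, -0.001, 0.0] shift [-1.9, -0.5, -0.7]
```

Held (24.5). Lift and carry toward the jar.

{"api": "servo_tool", "payload": {"increments": [[[0,0,0],[0,0,-6],0.05],[[0,0,0],[0,0,-18],0.05],[[0,0,0],[0,0,-40],0.05],[[0,0,0],[0,0,-70],0.05],[[0,0,0],[10,0,-100],0.05],[[0,0,0],[30,0,-120],0.05],[[0,0,0],[60,0,-130],0.05],[[0,0,0],[95,0,-130],0.05],[[0,0,0],[135,0,-130],0.05],[[0,0,0],[170,0,-130],0.05],[[0,0,0],[205,0,-130],0.05],[[0,0,0],[240,0,-130],0.05]]}}

```text
clock: 11.05
eef_pos: [561.4, -132.8, 167.4]
eef_rot: [0.734, -0.679, 0.001, 0.0]
ft_force: [0.7, -0.1, -2.0]
grip_width: 24.1
```

```bash
python3 mv.py 531.1 -315 130 -85.6
```

```text
pos [ 561.4 -132.8  167.4] yaw -85.6 tilt 0.07 F [ 0.7 -0.1 -2. ] w 24.1 t 11.05
rot [-0.0007, -0.0011, -0.0001] shift [179.3, 44.2, 37.6]
```

{"api": "servo_tool", "payload": {"increments": [[[0,0,0],[35,9,0],0.05],[[0,0,0],[70,18,0],0.05],[[0,0,0],[105,27,0],0.05],[[0,0,0],[140,35,10],0.05],[[0,0,0],[165,41,20],0.05],[[0,0,0],[179,44,30],0.05],[[0,0,0],[179,44,38],0.05],[[0,0,0],[179,44,38],0.05],[[0,0,0],[179,44,38],0.05],[[0,0,0],[179,44,38],0.05]]}}

```text
clock: 12.05
eef_pos: [532.5, -311.5, 129.2]
eef_rot: [0.735, -0.678, 0.001, -0.0]
ft_force: [-0.1, -0.3, -1.3]
grip_width: 24.1
```

```bash
python3 mv.py 531.1 -315 100 -85.6;python3 - <<'E'
from h import *
for n in("top","side"):
    shoot(n,"3");p,d=load(n,"3")
    h=cv2.cvtColor(p,cv2.COLOR_RGB2HSV);H,S,V=[h[...,i].astype(int) for i in range(3)]
    b=biggest((H>108)&(H<130)&(S>120)); P=plane(n,b,108);print(n,len(b),P.min(0).round(1),P.max(0).round(1))
a=load("top","3")[0][200:275,420:520];b=load("side","3")[0][80:155,350:450]
cv2.imwrite("pics/lid3.png",np.clip((cv2.resize(np.hstack([a,b]),None,fx=4,fy=4,interpolation=cv2.INTER_CUBIC)/255.)**.6*255,0,255).astype(np.uint8)[:,:,::-1])
E
```

```text
pos [ 532.5 -311.5  129.2] yaw -85.45 tilt 0.07 F [-0.1 -0.3 -1.3] w 24.1 t 12.05
rot [-0.0011, -0.0007, 0.0026] shift [3.4, 1.7, 29.2]
top 57 [ 489.3 -340.3  108. ] [ 503.1 -284.   108. ]
side 107 [ 488.3 -347.6  108. ] [ 575.7 -257.9  108. ]
```

View pics/lid3.png

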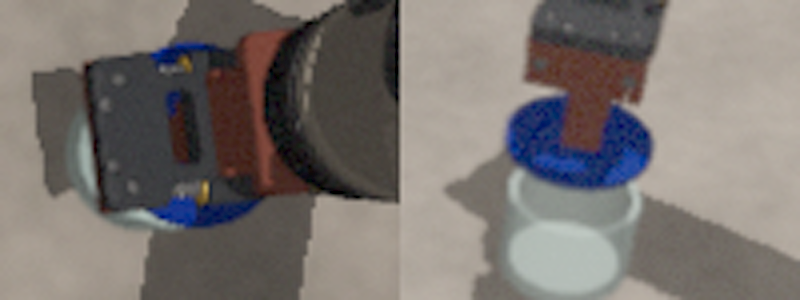

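The side crop shows the lid held level above the jar, with disc centre near crop (580,143). Continuing down in small steps.

{"api": "servo_tool", "payload": {"increments": [[[0,0,0.002],[2,1.5,10],0.05],[[0,0,0.002],[2,1.5,20],0.05],[[0,0,0.002],[2,1.5,29],0.05],[[0,0,0.002],[2,1.5,32],0.05],[[0,0,0.002],[2,1.5,33],0.05],[[0,0,0.002],[2,1.5,33],0.05],[[0,0,0.002],[2,1.5,33],0.05],[[0,0,0.002],[2,1.5,33],0.05]]}}

```text
clock: 12.95
eef_pos: [530.4, -315.5, 96.1]
eef_rot: [0.733, -0.68, 0.001, 0.0]
ft_force: [0.7, -0.6, -0.9]
grip_width: 24.3
```

```bash
python3 mv.py 531.1 -315 90.3 -85.6;python3 - <<'E'
from h import *
n="side";shoot(n,"4");p,d=load(n,"4")
h=cv2.cvtColor(p,cv2.COLOR_RGB2HSV);H,S,V=[h[...,i].astype(int) for i in range(3)]
b=biggest((H>108)&(H<130)&(S>120)); e=cv2.fitEllipse(cv2.convexHull(b.reshape(-1,1,2)));print(e,plane(n,[e[0]],71))
E
python3 mv.py 531.1 -315 90.3 -85.6
```

```text
pos [ 530.4 -315.5   96.1] yaw -85.72 tilt 0.09 F [ 0.7 -0.6 -0.9] w 24.3 t 12.95
rot [-0.0008, -0.0014, -0.002] shift [-0.4, -0.7, 5.8]
((393.399169921875, 125.16373443603516), (22.03895378112793, 36.52534866333008), 100.15998840332031) [[ 530.32225993 -311.37592344   71.        ]]
pos [ 530.3 -315.5   96. ] yaw -85.71 tilt 0.09 F [ 0.3 -0.4 -1.1] w 24.3 t 13.0
rot [-0.0007, -0.0014, -0.002] shift [-0.4, -0.8, 5.7]
```

{"api": "servo_tool", "payload": {"increments": [[[0,0,0],[-0.5,-0.5,2],0.05],[[0,0,0],[-0.5,-0.5,3.5],0.05],[[0,0,0],[-0.5,-0.5,4.2],0.05],[[0,0,0],[-0.5,-0.5,4.8],0.05],[[0,0,0],[-0.5,-0.5,4.8],0.05]]}}

```text
clock: 13.5
eef_pos: [530.5, -314.8, 90.7]
eef_rot: [0.733, -0.68, 0.0, 0.0]
ft_force: [-0.1, -0.4, -1.5]
grip_width: 24.2
```

{"api": "servo_tool", "payload": {"increments": [[[0,0,0],[0,0,0.4],0.05],[[0,0,0],[0,0,0.8],0.05],[[0,0,0],[0,0,1],0.05],[[0,0,0],[0,0,1],0.05]]}}

```text
clock: 13.9
eef_pos: [530.6, -314.9, 90.4]
eef_rot: [0.733, -0.68, 0.001, 0.0]
ft_force: [-1.1, 1.5, 6.1]
grip_width: 24.2
```

Contact (~6 N) at the predicted height. Release.

{"api": "servo_tool", "payload": {"increments": [[[0,0,0],[0,0,0],0.35],[[0,0,0],[0,0,0],0.45],[[0,0,0],[0,0,0],0.6],[[0,0,0],[0,0,0],0.6],[[0,0,0],[0,0,0],0.6],[[0,0,0],[0,0,-20],0.6],[[0,0,0],[0,0,-50],0.7],[[0,0,0],[0,0,-75],0.8],[[0,0,0],[-30,0,-80],0.8],[[0,0,0],[-70,0,-80],0.8],[[0,0,0],[-110,0,-80],0.8],[[0,0,0],[-110,0,-80],0.8]]}}

```text
clock: 15.1
eef_pos: [522.7, -198.6, 169.9]
eef_rot: [0.736, -0.677, -0.001, -0.001]
ft_force: [0.6, 0.4, 0.5]
grip_width: 70.4
```

```bash
python3 - <<'E'
from h import *
def fitc(P):
    A=np.c_[2*P[:,:2],np.ones(len(P))];s=np.linalg.lstsq(A,(P[:,:2]**2).sum(1),rcond=None)[0]
    return s[:2].round(1),(2*np.sqrt(s[2]+s[0]**2+s[1]**2)).round(1)
for n in("top","side"):
    shoot(n,"5");p,d=load(n,"5");q=depthpts(n,px(np.ones(d.shape)),d).reshape(400,640,3)
    m=(np.hypot(q[...,0]-530,q[...,1]+314)<50)&(q[...,2]>62)&(q[...,2]<76);print(n,m.sum(),"disc z",np.percentile(q[m][:,2],[5,50,95]).round(1))
    m=(np.hypot(q[...,0]-530,q[...,1]+314)<30)&(q[...,2]>92)&(q[...,2]<104);print("knob",m.sum(),plane(n,px(m),98).mean(0).round(1))
    h=cv2.cvtColor(p,cv2.COLOR_RGB2HSV);H,S,V=[h[...,i].astype(int) for i in range(3)]
    b=biggest((H>108)&(H<130)&(S>120));print("disc",fitc(plane(n,b,68)))
E
python3 mv.py 539.5 -118.8 120 -100.8
```

```text
pos [ 522.7 -202.   170. ] yaw -85.42 tilt 0.03 F [ 0.6 -0.  -0.2] w 70.2 t 15.15
rot [-0.0005, -0.0001, 0.2685] shift [-81.6, -23.4, 50.0]Traceback (most recent call last):
  File "<stdin>", line 7, in <module>
    return _quantile_unchecked(
        a, q, axis, out, overwrite_input, method, keepdims, weights)
    return _ureduce(a,
                    func=_quantile_ureduce_func,
    ...<5 lines>...
                    overwrite_input=overwrite_input,
                    method=method)
    r = func(a, **kwargs)
    result = _quantile(arr,
                       quantiles=q,
    ...<2 lines>...
                       out=out,
                       weights=wgt)
    slices_having_nans = np.isnan(arr[-1, ...])
                                  ~~~^^^^^^^^^
IndexError: index -1 is out of bounds for axis 0 with size 0
```

The arm still hides the jar from above. I'll check the lid once the arm is away, so on to the lump.

{"api": "servo_tool", "payload": {"increments": [[[0,0,0.09],[-25,-8,10],0.8],[[0,0,0.18],[-55,-16,25],0.8],[[0,0,0.2685],[-75,-23,40],0.8],[[0,0,0.2685],[-81,-23.4,50],0.8],[[0,0,0.2685],[-81,-23.4,50],0.8],[[0,0,0.2685],[-81,-23.4,50],0.8],[[0,0,0.2685],[-81,-23.4,50],0.8],[[0,0,0.2685],[-81,-23.4,50],0.8]]}}

```text
clock: 15.95
eef_pos: [539.8, -124.1, 120.4]
eef_rot: [-0.635, 0.773, -0.001, -0.0]
ft_force: [-0.2, 0.2, 0.1]
grip_width: 70.4
```

```bash
python3 mv.py 539.5 -118.8 67.5 -100.8
python3 - <<'E'
from h import *
for n in("side",):
    shoot(n,"5");p,d=load(n,"5");q=depthpts(n,px(np.ones(d.shape)),d).reshape(400,640,3)
    m=(np.hypot(q[...,0]-530,q[...,1]+314)<50)&(q[...,2]>62)&(q[...,2]<76);print(n,m.sum(),"disc z",np.percentile(q[m][:,2],[5,50,95]).round(1))
    m=(np.hypot(q[...,0]-530,q[...,1]+314)<30)&(q[...,2]>92)&(q[...,2]<104);print("knob",m.sum(),plane(n,px(m),98).mean(0).round(1))
E
```

```text
pos [ 539.8 -124.1  120.4] yaw -101.19 tilt 0.12 F [-0.2  0.2  0.1] w 70.4 t 15.95
rot [-0.0016, -0.0014, -0.0068] shift [-5.2, 1.4, 52.8]
side 285 disc z [63.5 66.7 68.9]Traceback (most recent call last):
  File "<stdin>", line 5, in <module>
  File "h.py", line 14, in plane
    o,r=rays(n,uv); return o+r*((z-o[2])/r[:,2])[:,None]
        ~~~~^^^^^^
  File "h.py", line 10, in rays
    q=cv2.undistortPoints(np.array(uv,float).reshape(-1,1,2),K,c['distortion'])[:,0]
      ~~~~~~~~~~~~~~~~~~~^^^^^^^^^^^^^^^^^^^^^^^^^^^^^^^^^^^^^^^^^^^^^^^^^^^^^^
cv2.error: OpenCV(4.12.0) /io/opencv/modules/calib3d/src/undistort.dispatch.cpp:347: error: (-215:Assertion failed) CV_IS_MAT(_src) && CV_IS_MAT(_dst) && (_src->rows == 1 || _src->cols == 1) && (_dst->rows == 1 || _dst->cols == 1) && _src->cols + _src->rows - 1 == _dst->rows + _dst->cols - 1 && (CV_MAT_TYPE(_src->type) == CV_32FC2 || CV_MAT_TYPE(_src->type) == CV_64FC2) && (CV_MAT_TYPE(_dst->type) == CV_32FC2 || CV_MAT_TYPE(_dst->type) == CV_64FC2) in function 'cvUndistortPointsInternal'
```

View pics/side5.png

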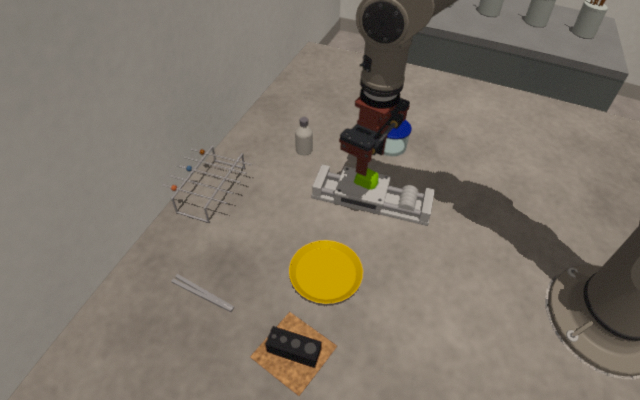

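The side view shows the lid on the jar at (397,132), the block on the mat at (294,345), the dish empty, and the gripper over the lump at (367,180). Descend.

{"api": "servo_tool", "payload": {"increments": [[[0,0,0],[-4,1,0],0.8],[[0,0,0],[-4.5,1,15],0.8],[[0,0,0],[-4.5,1,30],0.8],[[0,0,0],[-4.5,1,42],0.8],[[0,0,0],[-4.5,1,49],0.8],[[0,0,0],[-4.5,1,52],0.8],[[0,0,0],[-4.5,1,52],0.8],[[0,0,0],[-4.5,1,52],0.8]]}}

```text
clock: 16.8
eef_pos: [539.9, -118.1, 68.1]
eef_rot: [-0.635, 0.772, -0.001, 0.0]
ft_force: [0.5, 0.8, 0.5]
grip_width: 70.2
```

{"api": "servo_tool", "payload": {"increments": [[[0,0,0],[0,0,0],0.6],[[0,0,0],[0,0,0],0.45],[[0,0,0],[0,0,0],0.4],[[0,0,0],[0,0,0],0.3],[[0,0,0],[0,0,0],0.2],[[0,0,0],[0,0,0],0.15],[[0,0,0],[0,0,0],0.15],[[0,0,0],[0,0,0],0.15],[[0,0,0],[0,0,0],0.15]]}}

```text
clock: 17.7
eef_pos: [539.6, -118.0, 67.8]
eef_rot: [-0.635, 0.772, -0.0, -0.0]
ft_force: [-0.2, -0.3, 2.4]
grip_width: 33.7
```

```bash
python3 mv.py 545 113 67.5 -100.8
```

```text
pos [ 539.6 -118.    67.8] yaw -101.1 tilt 0.06 F [-0.2 -0.3  2.4] w 33.7 t 17.7
rot [-0.0005, -0.0009, -0.0052] shift [-227.7, 39.2, 0.0]
```

Width 33.7, matching the 34 mm flats. Lift and carry to the dish.

{"api": "servo_tool", "payload": {"increments": [[[0,0,0],[0,0,-6],0.15],[[0,0,0],[0,0,-20],0.15],[[0,0,0],[0,0,-40],0.15],[[0,0,0],[-15,3,-55],0.15],[[0,0,0],[-40,7,-60],0.15],[[0,0,0],[-75,13,-60],0.15],[[0,0,0],[-115,20,-60],0.15],[[0,0,0],[-155,27,-60],0.15],[[0,0,0],[-190,33,-60],0.15],[[0,0,0],[-215,37,-60],0.15],[[0,0,0],[-227,39,-60],0.15],[[0,0,0],[-227,39,-60],0.15]]}}

```text
clock: 18.9
eef_pos: [544.7, 114.8, 128.1]
eef_rot: [-0.637, 0.771, -0.0, 0.0]
ft_force: [0.5, 0.2, -1.3]
grip_width: 33.6
```

{"api": "servo_tool", "payload": {"increments": [[[0,0,0],[0,0,0],0.15],[[0,0,0],[0,0,0],0.15],[[0,0,0],[0,0,0],0.15]]}}

```text
clock: 19.2
eef_pos: [545.0, 110.5, 127.4]
eef_rot: [-0.634, 0.773, -0.001, -0.001]
ft_force: [-0.1, -0.0, -1.3]
grip_width: 33.3
```

```bash
python3 mv.py 544.8 112.9 27.8 -100.8;python3 - <<'E'
from h import *
def fitc(P):
    A=np.c_[2*P[:,:2],np.ones(len(P))];s=np.linalg.lstsq(A,(P[:,:2]**2).sum(1),rcond=None)[0]
    return s[:2].round(1),(2*np.sqrt(s[2]+s[0]**2+s[1]**2)).round(1)
for n in("top","side"):
    shoot(n,"6");p,d=load(n,"6");q=depthpts(n,px(np.ones(d.shape)),d).reshape(400,640,3)
    m=(np.hypot(q[...,0]-530,q[...,1]+314)<50)&(q[...,2]>62)&(q[...,2]<76);print(n,m.sum(),"disc z",np.percentile(q[m][:,2],[5,50,95]).round(1))
    m=(np.hypot(q[...,0]-530,q[...,1]+314)<30)&(q[...,2]>92)&(q[...,2]<104);print("knob",m.sum(),plane(n,px(m),98).mean(0).round(1), np.median(q[m][:,2]))
    h=cv2.cvtColor(p,cv2.COLOR_RGB2HSV);H,S,V=[h[...,i].astype(int) for i in range(3)]
    b=biggest((H>108)&(H<130)&(S>120));print("disc",fitc(plane(n,b,68)))
a=load("top","6")[0][190:280,210:310];b=load("side","6")[0][220:310,275:375]
cv2.imwrite("pics/c6.png",np.clip((cv2.resize(np.hstack([a,b]),None,fx=4,fy=4,interpolation=cv2.INTER_CUBIC)/255.)**.6*255,0,255).astype(np.uint8)[:,:,::-1])
E
```

```text
pos [545.  110.5 127.4] yaw -101.25 tilt 0.1 F [-0.1 -0.  -1.3] w 33.3 t 19.2
rot [-0.0004, -0.0016, -0.0078] shift [-2.5, 0.7, 99.6]
top 1361 disc z [64.7 67.4 70.3]
knob 117 [ 532.1 -312.8   98. ] 97.6734702385329
disc (array([ 532.3, -312.5]), np.float64(88.9))
side 569 disc z [63.6 66.5 69.5]
knob 59 [ 531.  -309.6   98. ] 96.74879840395693
disc (array([ 530.5, -310.4]), np.float64(89.5))
```

View pics/c6.png

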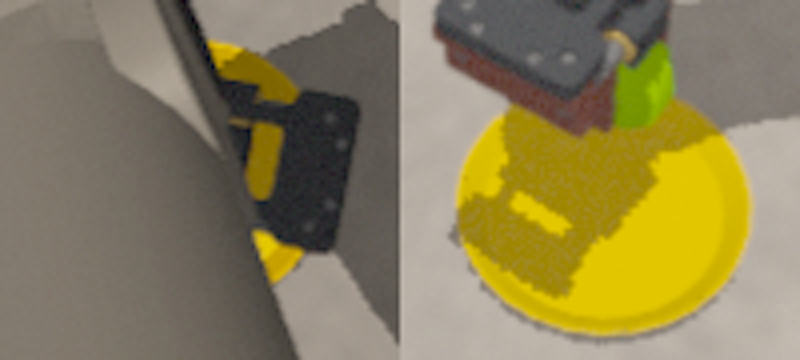

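Top view puts the lid at (532.2,-312.7), disc z 67.4, about 2.5 mm off the rim centre, which is good. The crops show the lump in the gripper, side crop (645,85), above the dish. Lowering it.

{"api": "servo_tool", "payload": {"increments": [[[0,0,0.005],[-2.5,0.5,25],0.15],[[0,0,0.005],[-2.5,0.5,55],0.15],[[0,0,0.005],[-2.5,0.5,78],0.15],[[0,0,0.005],[-2.5,0.5,90],0.15],[[0,0,0.005],[-2.5,0.5,95],0.15],[[0,0,0.005],[-2.5,0.5,96],0.15],[[0,0,0.005],[-2.5,0.5,96],0.15],[[0,0,0.005],[-2.5,0.5,96],0.15],[[0,0,0.005],[-2.5,0.5,96],0.15]]}}

```text
clock: 20.2
eef_pos: [545.5, 114.9, 32.3]
eef_rot: [-0.633, 0.774, -0.001, 0.0]
ft_force: [-1.3, -0.0, -0.8]
grip_width: 33.5
```

{"api": "servo_tool", "payload": {"increments": [[[0,0,0],[0.5,0,1.5],0.15],[[0,0,0],[0.5,0,2.7],0.15],[[0,0,0],[0.5,0,3.4],0.15],[[0,0,0],[0.5,0,4],0.15],[[0,0,0],[0.5,0,4],0.15]]}}

```text
clock: 20.7
eef_pos: [544.8, 114.2, 27.7]
eef_rot: [-0.633, 0.774, -0.0, -0.0]
ft_force: [-2.0, 0.0, 3.6]
grip_width: 33.6
```

Contact (~4 N) at the predicted height. Release, rise, then move toward the block.

{"api": "servo_tool", "payload": {"increments": [[[0,0,0],[0,0,0],0.45],[[0,0,0],[0,0,0],0.55],[[0,0,0],[0,0,0],0.62],[[0,0,0],[0,0,0],0.62],[[0,0,0],[0,0,0],0.62],[[0,0,0],[0,0,-15],0.62],[[0,0,0],[0,0,-45],0.62],[[0,0,0],[0,0,-80],0.7],[[0,0,0],[-20,0,-95],0.8],[[0,0,-0.1],[-60,0,-95],0.8],[[0,0,-0.2],[-100,10,-95],0.8],[[0,0,-0.27],[-140,20,-95],0.8]]}}

```text
clock: 21.9
eef_pos: [553.4, 256.8, 124.0]
eef_rot: [0.733, -0.681, 0.001, -0.001]
ft_force: [-1.3, 0.1, 0.3]
grip_width: 70.1
```

{"api": "servo_tool", "payload": {"increments": [[[0,0,0],[0,0,0],0.8],[[0,0,0],[0,0,0],0.8],[[0,0,0],[0,0,0],0.8]]}}

```text
clock: 22.2
eef_pos: [553.2, 253.8, 122.7]
eef_rot: [0.731, -0.682, 0.001, 0.001]
ft_force: [0.1, -1.1, -0.4]
grip_width: 70.5
```

```bash
python3 mv.py 538 283 28.7 -85.6;python3 - <<'E'
from h import *
for n in("top","side"): shoot(n,"7")
E
```

```text
pos [553.2 253.8 122.7] yaw -86.04 tilt 0.13 F [ 0.1 -1.1 -0.4] w 70.5 t 22.2
rot [-0.0004, -0.0022, -0.0078] shift [-30.4, 13.2, 93.9]
```

View pics/top7.png

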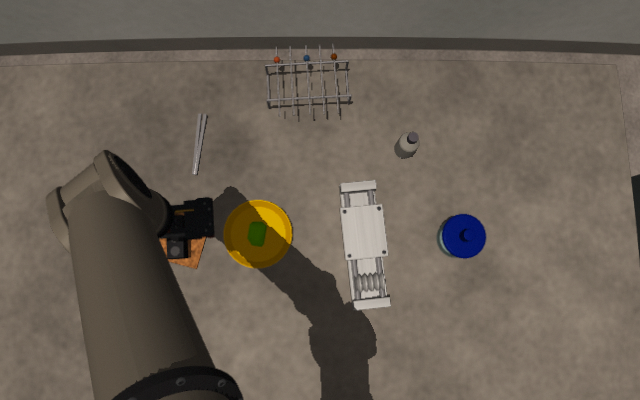

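View pics/side7.png

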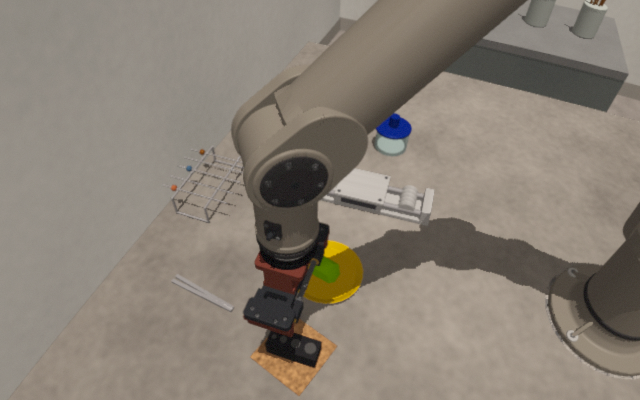

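Top view: the lump lies mid-dish at (258,233), the lid is on the jar at (463,236), the carriage is free. Bottle and tweezers look unmoved. Next, check the block's pose on the mat from side5 and the lump from top7.

Run:
```python
from h import *
def rect(P):
    r=cv2.minAreaRect(P[:,:2].astype(np.float32));b=cv2.boxPoints(r);e=b[1]-b[0];f=b[2]-b[1]
    l=e if np.hypot(*e)>np.hypot(*f) else f
    return np.round(r[0],1),np.round(r[1],1),"deg",np.degrees(np.arctan2(l[1],l[0])).round(1)
p,d=load("side","5");q=depthpts("side",px(np.ones(d.shape)),d).reshape(400,640,3);V=p.max(2)
m=(abs(q[...,0]-538)<60)&(abs(q[...,1]-283)<40)&(q[...,2]>36.5)&(V<90)
print("block",m.sum(),np.median(q[m][:,2]).round(1),rect(plane("side",biggest(m),40)))
p,d=load("top","7");h=cv2.cvtColor(p,cv2.COLOR_RGB2HSV);H,S,V=[h[...,i].astype(int) for i in range(3)]
for n in("top","side"):
    p,d=load(n,"7");h=cv2.cvtColor(p,cv2.COLOR_RGB2HSV);H,S,V=[h[...,i].astype(int) for i in range(3)]
    g=(H>36)&(H<75)&(S>150);q=depthpts(n,px(np.ones(d.shape)),d).reshape(400,640,3)
    print(n,"lump sil",rect(plane(n,biggest(g),25)),"z",np.percentile(q[g][:,2],[5,50,95]).round(1))
    yb=((H>18)&(H<75)&(S>150)&(V>60));print("dish",rect(plane(n,biggest(yb),16))[:2])
```

```text
block 1057 39.0 (array([537.1, 283.5]), array([90.5, 36.2]), 'deg', np.float32(3.9))
top lump sil (array([544.8, 113.8]), array([34.4, 49.2]), 'deg', np.float32(-8.9)) z [21.1 35.2 41.3]
dish (array([545.2, 112.6]), array([147.1, 142.9]))
side lump sil (array([540.3, 117.6]), array([45.1, 47.8]), 'deg', np.float32(-11.8)) z [10.7 31.5 40.7]
dish (array([519.6, 112.7]), array([ 95.9, 145.2]))
```

The lump sits at (544.8,113.8), about 1 mm from the dish middle at the right height. The block is at (537.1,283.5), 90.5×36.2 mm. Grasp it.

{"api": "servo_tool", "payload": {"increments": [[[0,0,-0.005],[-15,7,0],0.8],[[0,0,-0.005],[-29,13,5],0.8],[[0,0,-0.005],[-29.5,13.5,20],0.8],[[0,0,-0.005],[-29.5,13.5,45],0.8],[[0,0,-0.005],[-29.5,13.5,70],0.8],[[0,0,-0.005],[-29.5,13.5,87],0.8],[[0,0,-0.005],[-29.5,13.5,92],0.8],[[0,0,-0.005],[-29.5,13.5,92],0.8],[[0,0,-0.005],[-29.5,13.5,92],0.8],[[0,0,-0.005],[-29.5,13.5,92],0.8]]}}

```text
clock: 23.3
eef_pos: [537.9, 284.3, 31.2]
eef_rot: [0.734, -0.68, 0.001, -0.001]
ft_force: [0.0, 0.0, 0.1]
grip_width: 69.9
```

```bash
python3 mv.py 537.3 283.3 28.7 -85.8
```

```text
pos [537.9 284.3  31.2] yaw -85.63 tilt 0.1 F [0.  0.  0.1] w 69.9 t 23.3
rot [-0.0016, -0.0002, 0.003] shift [1.0, 0.7, 2.5]
```

{"api": "servo_tool", "payload": {"increments": [[[0,0,0],[1,0.7,2],0.8],[[0,0,0],[1,0.7,2],0.6],[[0,0,0],[1,0.7,2],0.45],[[0,0,0],[1,0.7,2],0.3],[[0,0,0],[1,0.7,2],0.2],[[0,0,0],[1,0.7,2],0.1],[[0,0,0],[1,0.7,2],0.1],[[0,0,0],[1,0.7,2],0.1],[[0,0,0],[1,0.7,2],0.1]]}}

```text
clock: 24.2
eef_pos: [536.7, 282.9, 28.3]
eef_rot: [0.734, -0.68, 0.0, 0.0]
ft_force: [-0.7, -0.3, 0.8]
grip_width: 36.1
```

```bash
python3 mv.py 544.5 -111 28.7 -84.8
```

```text
pos [536.7 282.9  28.3] yaw -85.63 tilt 0.06 F [-0.7 -0.3  0.8] w 36.1 t 24.2
rot [-0.0002, -0.001, -0.0144] shift [393.3, 22.3, -0.0]
```

{"api": "servo_tool", "payload": {"increments": [[[0,0,0],[0,0,-10],0.1],[[0,0,0],[0,0,-35],0.1],[[0,0,0],[0,0,-70],0.1],[[0,0,0],[15,1,-100],0.1],[[0,0,-0.014],[45,3,-115],0.1],[[0,0,-0.014],[85,5,-115],0.1],[[0,0,-0.014],[130,7,-115],0.1],[[0,0,-0.014],[175,10,-115],0.1],[[0,0,-0.014],[220,12,-115],0.1],[[0,0,-0.014],[265,15,-115],0.1],[[0,0,-0.014],[310,18,-115],0.1],[[0,0,-0.014],[350,20,-115],0.1]]}}

```text
clock: 25.4
eef_pos: [542.8, -70.1, 144.1]
eef_rot: [0.738, -0.675, 0.001, 0.0]
ft_force: [0.7, -0.2, -2.4]
grip_width: 35.5
```

{"api": "servo_tool", "payload": {"increments": [[[0,0,0],[25,1,0],0.1],[[0,0,0],[38,2,0],0.1],[[0,0,0],[43,2,10],0.1],[[0,0,0],[43,2,20],0.1],[[0,0,0],[43,2,30],0.1],[[0,0,0],[43,2,30],0.1],[[0,0,0],[43,2,30],0.1],[[0,0,0],[43,2,30],0.1]]}}

```text
clock: 26.2
eef_pos: [545.6, -109.8, 113.8]
eef_rot: [0.739, -0.674, 0.0, 0.0]
ft_force: [0.4, 0.5, -1.7]
grip_width: 35.9
```

```bash
python3 mv.py 544.3 -111 70.3 -84.8; python3 -c "
from h import *
shoot('side','8')"; python3 mv.py 544.3 -111 70.3 -84.8
```

```text
pos [ 545.6 -109.8  113.8] yaw -84.76 tilt 0.06 F [ 0.4  0.5 -1.7] w 35.9 t 26.2
rot [-0.0005, -0.0008, 0.0007] shift [1.0, 1.5, 43.5]
pos [ 545.7 -110.1  114. ] yaw -84.78 tilt 0.08 F [-0.  -0.  -2.8] w 36.0 t 26.25
rot [-0.0008, -0.0011, 0.0003] shift [0.7, 1.5, 43.7]
```

View pics/side8.png

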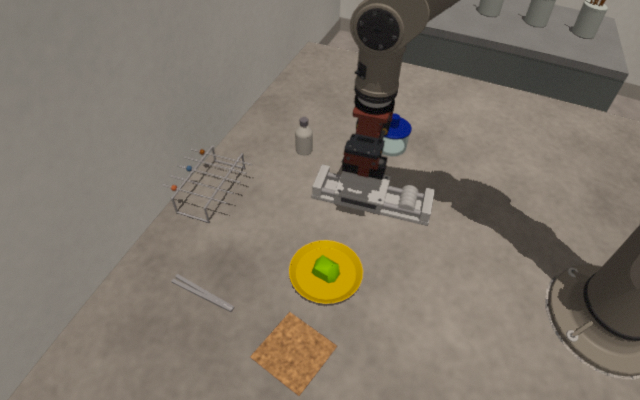

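The side view shows the block held above the carriage at (365,170), the lump mid-dish at (326,269) and the lid on the jar at (397,130). Lowering.

{"api": "servo_tool", "payload": {"increments": [[[0,0,0],[0.7,1.2,12],0.1],[[0,0,0],[0.7,1.2,25],0.1],[[0,0,0],[0.7,1.2,35],0.1],[[0,0,0],[0.7,1.2,39],0.1],[[0,0,0],[0.7,1.2,40],0.1],[[0,0,0],[0.7,1.2,40],0.1],[[0,0,0],[0.7,1.2,40],0.1]]}}

```text
clock: 26.95
eef_pos: [544.5, -111.4, 74.0]
eef_rot: [0.738, -0.674, 0.001, 0.0]
ft_force: [0.0, 0.1, -1.8]
grip_width: 36.0
```

{"api": "servo_tool", "payload": {"increments": [[[0,0,0],[0,0,1.5],0.1],[[0,0,0],[0,0,2.6],0.1],[[0,0,0],[0,0,3.3],0.1],[[0,0,0],[0,0,4],0.1],[[0,0,0],[0,0,4],0.1]]}}

```text
clock: 27.45
eef_pos: [544.2, -111.4, 70.3]
eef_rot: [0.738, -0.675, 0.0, 0.0]
ft_force: [-2.1, 0.0, 4.8]
grip_width: 35.7
```

Contact at 70.3. Release, rise, and back the arm out of view toward the base.

{"api": "servo_tool", "payload": {"increments": [[[0,0,0],[0,0,0],0.5],[[0,0,0],[0,0,0],0.65],[[0,0,0],[0,0,0],0.7],[[0,0,0],[0,0,0],0.7],[[0,0,0],[0,0,0],0.7],[[0,0,0],[0,0,-15],0.7],[[0,0,0],[0,0,-45],0.7],[[0,0,0],[0,0,-85],0.7],[[0,0,0],[0,0,-120],0.7],[[0,0,0],[-40,0,-130],0.7],[[0,0,0],[-85,0,-130],0.7],[[0,0,0],[-130,0,-130],0.7]]}}

```text
clock: 28.65
eef_pos: [532.7, 19.3, 201.5]
eef_rot: [0.738, -0.675, 0.001, -0.001]
ft_force: [0.0, 0.7, -0.2]
grip_width: 61.5
```

{"api": "servo_tool", "payload": {"increments": [[[0,0,0],[-45,0,0],0.7],[[0,0,0],[-90,0,0],0.7],[[0,0,0],[-135,0,0],0.7],[[0,0,0],[-180,0,0],0.7],[[0,0,0],[-220,0,0],0.7],[[0,0,0],[-250,0,0],0.7],[[0,0,0],[-250,0,0],0.7],[[0,0,0],[-250,0,0],0.7],[[0,0,0],[-250,0,0],0.7],[[0,0,0],[-250,0,0],0.7]]}}

```text
clock: 29.65
eef_pos: [510.5, 265.3, 199.5]
eef_rot: [0.737, -0.675, 0.001, 0.0]
ft_force: [0.5, -0.0, -0.6]
grip_width: 61.4
```

```bash
python3 mv.py 0 0 0
cat > chk.py <<'E'
from h import *
import sys
N=sys.argv[1]
def fitc(P):
    A=np.c_[2*P[:,:2],np.ones(len(P))];s=np.linalg.lstsq(A,(P[:,:2]**2).sum(1),rcond=None)[0]
    return s[:2].round(1),(2*np.sqrt(s[2]+s[0]**2+s[1]**2)).round(1)
def rect(P):
    r=cv2.minAreaRect(P[:,:2].astype(np.float32));b=cv2.boxPoints(r);e=b[1]-b[0];f=b[2]-b[1]
    l=e if np.hypot(*e)>np.hypot(*f) else f
    return np.round(r[0],1),np.round(r[1],1),"deg",np.degrees(np.arctan2(l[1],l[0])).round(1)
for n in("top","side"):
    p,d=shoot(n,N);q=depthpts(n,px(np.ones(d.shape)),d).reshape(400,640,3)
    h=cv2.cvtColor(p,cv2.COLOR_RGB2HSV);H,S,V=[h[...,i].astype(int) for i in range(3)]
    try:
        m=(np.hypot(q[...,0]-544,q[...,1]+111)<60)&(q[...,2]>77)&(q[...,2]<90)&(V<100)
        print(n,"block",m.sum(),np.median(q[m][:,2]).round(1),rect(plane(n,biggest(m),82)))
        m=(np.hypot(q[...,0]-530,q[...,1]+314)<50)&(q[...,2]>62)&(q[...,2]<76);print("lid disc z",np.percentile(q[m][:,2],[5,50,95]).round(1))
        m=(np.hypot(q[...,0]-530,q[...,1]+314)<30)&(q[...,2]>92)&(q[...,2]<104);print("knob",plane(n,px(m),98).mean(0).round(1))
        b=biggest((H>108)&(H<130)&(S>120));print("disc",fitc(plane(n,b,68)))
        g=(H>36)&(H<75)&(S>150);print("lump",rect(plane(n,biggest(g),25)),"z98",np.percentile(q[g][:,2],98).round(1))
    except Exception as e: print(n,"err",e)
E
python3 chk.py 9
```

```text
pos [510.5 265.3 199.5] yaw -84.97 tilt 0.11 F [ 0.5 -0.  -0.6] w 61.4 t 29.65
rot [-0.0004, -0.0018, 0.0] shift [219.2, 531.8, 199.7]
top block 807 81.8 (array([ 545.4, -109.8]), array([89.7, 36.5]), 'deg', np.float32(5.1))
lid disc z [64.7 67.5 70.5]
knob [ 532.  -312.8   98. ]
disc (array([ 532.3, -312.5]), np.float64(88.9))
lump (array([544.9, 113.7]), array([34.4, 49.5]), 'deg', np.float32(-8.9)) z98 357.1
side block 340 81.7 (array([ 531.3, -109.8]), array([63.5, 39.1]), 'deg', np.float32(5.6))
lid disc z [63.1 66.3 68.8]
side err OpenCV(4.12.0) /io/opencv/modules/calib3d/src/undistort.dispatch.cpp:347: error: (-215:Assertion failed) CV_IS_MAT(_src) && CV_IS_MAT(_dst) && (_src->rows == 1 || _src->cols == 1) && (_dst->rows == 1 || _dst->cols == 1) && _src->cols + _src->rows - 1 == _dst->rows + _dst->cols - 1 && (CV_MAT_TYPE(_src->type) == CV_32FC2 || CV_MAT_TYPE(_src->type) == CV_64FC2) && (CV_MAT_TYPE(_dst->type) == CV_32FC2 || CV_MAT_TYPE(_dst->type) == CV_64FC2) in function 'cvUndistortPointsInternal'
```

View pics/top9.png

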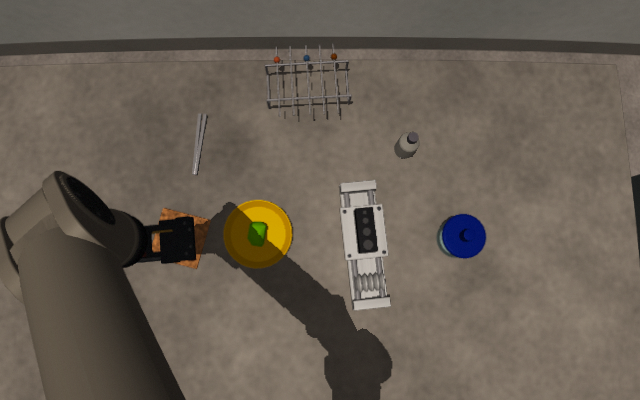

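View pics/side9.png

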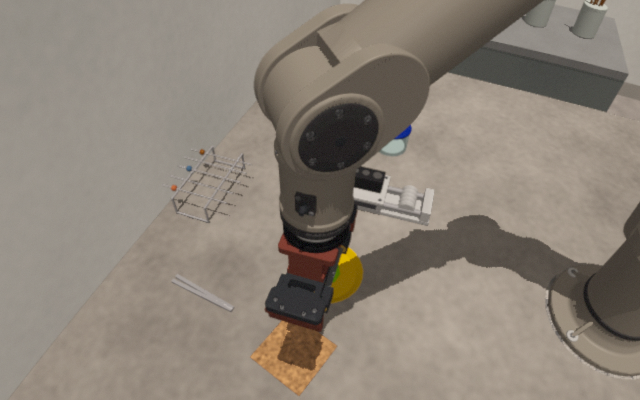

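Top view: block centred on the carriage at (365,231), lump mid-dish at (258,233), lid on the jar at (463,236), bottle and tweezers unchanged. In the side view the arm hides part of the scene. All values are within limits and the arm touches nothing.

```bash
python3 -c "
from cell import *
print(job_done())"
```

```text
the job is handed in; nothing more can be done
None
```

I parked the block on the mat, moved the lid to the jar and the lump to the dish, then set the block on the carriage. I handed the job in at about 30 s, with the arm clear of everything. Contact readings at each placing stayed around 4–7 N.

Last checks from the top view:

| Thing | Distance from its place | Other checks |
|---|---|---|
| Block on carriage | about 1.7 mm | 5.1° against the slide's 5.2°; top at 82 mm, as expected |
| Lump in dish | about 1 mm | height was right just after placing (top about 41 mm) |
| Lid on jar | about 2.5 mm | disc top at 67.5 mm against 68 mm; flat |

Bottle and tweezers looked unmoved in the pictures.

**Disagreements:**
- **Side view of the lid:** it put the lid 2–3 mm further to +y than the top view did. That is probably because it also sees the disc's edge, and it is still well within the limit.
- **Last side picture:** the arm hid part of the scene. The lid's side-view centre, the lump's side view and the block's full outline could not be measured again there. The side height readings that were possible agreed.
- **Lump height in the last check:** the reading was spoiled by stray pixels, so I relied on the one taken just after it was placed.

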